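# Set the flip tags of a specimen board

### The arm

A 7-joint arm with a two-finger parallel gripper is mounted at the origin on a cart in front of the work surface, level with it; the furniture and walls round the work are solid. World frame = base frame: x ahead of the robot, y to its left, z up, the work surface at z = 0. Lengths are in mm, angles in rad, forces in N, time in s.
With the tool pointing down it reaches from about 400 to 900 mm from the base axis. Payload 5.5 kg.
Tool frame: the origin (TCP) lies midway between the tips of the shut fingers; the grasp point (between the pads) lies 19 mm behind it; z points along the fingers, y is the line along which they close (so a half turn about z gives the same grasp; the last joint's range is limited). The gripper opens to 92 mm and grips with 3 to 60 N. Pads are 19 mm wide; open, the fingers measure 130 mm over their backs; the gripper's body (75 mm by 190 mm) begins 47 mm behind the grasp point.
Start: joints at [1.606, 0.501, -0.427, 1.55, 0.221, 1.138, -0.21], TCP at [146.827, -633.2, 226.729] pointing down, gripper open.
Joint ranges: [-2.88, 2.88], [-0.31, 2.03], [-1.54, 1.56], [0.2, 2.42], [-1.41, 4.55], [0.19, 2.02], [-2.57, 2.57]. Speed limits (rad/s): [2.57, 2.57, 3.14, 3.14, 3.14, 3.14, 3.14].

### API

Orientations are given as a unit quaternion [x, y, z, w].
In Python, from plant import arm, optics, job gives the robot as it stands.
- The arm moves only by the shell command python3 -m jog 'ROWS' [FORCE]. ROWS is JSON, a list of rows, each a list of 7 numbers: the opening, from 0 (shut) to 1 (fully open), then the shift along the world's x, y, z in mm, then the turn, a rotation vector about the world's x, y, z in rad. A call has 1 to 10 rows; each row is the pose to reach, as a shift and turn from the pose commanded when the call began; what a row does not reach only later rows make up. A row lasts 1/12 s, in which the tool goes at most 41.7 mm and 7.16 degrees, less where a joint would pass 70% of its speed; a pose out of reach is approached as far as the arm can. A call with a gripper value outside its range is refused whole. The fingers move at their own pace and stop on an object; FORCE is the grip in N (left out, the last holds). Time passes only in rows, so rows that repeat a pose let the fingers close. It gives the time, the measured TCP pose, the force, the opening and the grip force at its end, in the units of the state.
- arm.sense(): the state, without advancing time (a new reading comes with each control period).
- optics.snapshot(name): name is "scene" or "top" or "wrist"; returns the picture (400x640x3 uint8, blue, green, red); there is no depth.
- optics.camera_info(name): a dict with "mtx" (3x3 intrinsics, pixels), "k1" (the pictures are not rectified: a ray, as slopes to the right and down, at radius r is drawn at 1 + k1 r^2 times it, then the intrinsics apply), "rvec" (rotation vector, rad) and "tvec" (3), from world to camera coordinates, as OpenCV has them. Camera axes: x right, y down, z forward; pixel columns grow to the right and rows downward; lengths in mm; the calibration is good to about 2 mm. A picture is of the moment at which its call begins: read the wrist's pose just before it. camera_info takes no time and is no camera call; for the wrist camera it gives the pose at the moment of the call.
- job.close_job(): hands the job in; it is judged then, once.
The state is a dict: "t": time; "joint_pos": joint angles; "joint_velocities": joint speeds; "tau": joint torques, N m; "position": TCP position; "ee_rot": TCP orientation; "contact_force": force on the tool from outside, world axes, zero at the start; "moment": the same for the moment, N m; "gripper_width": finger opening in mm; "grip_force": force on a finger pad.
Only numpy, scipy, OpenCV 4.12 (cv2) and the standard library are available. Lean on these libraries where they do the work, as an engineer would, in place of code of your own. Each camera call takes 0.05 s, during which the arm holds its last target. There are 200 camera calls.

### The job

On the specimen board four stands each have a round seat with a hinged flip tag in front of it. Push the tags over with the fingertips so that only the seats holding a mounted specimen show the ring mark (tag leaning fully back, towards its seat), while the tags of the empty seats lean fully forward, towards the robot, with the bar mark up. Give light pushes only, without pinching or forcing a tag, and leave the specimens in their seats and the things round the board as they are.

Things in the scene. Friction and masses are not known exactly. Their poses are not given: they have to be found in the camera images.
- tag_a (a joint): angle of the flip tag of stand a, rad: 0 = leaning fully forward (37 degrees from upright, towards the robot's side of the board, bar mark on the upper face), 0.65 = upright, 1.3 = leaning fully back (37 degrees from upright, towards the seat, ring mark on the upper face). Swings freely and falls by its own weight (50 g) to the nearer stop once past upright; beyond its stop it does not give
- hinge_a (a point): middle of the hinge pin of stand a (fixed to the stand, 34 mm above the bench): its x axis points back along the stand, from the tag to the seat; y lies along the pin; z up. The tag is an aluminium plate 44 mm wide (along y), 3 mm thick, its free edge 48 mm from the pin; hinge lugs stand 28 mm to either side, tops 46 mm above the bench. Stands are 72 mm apart in a row along y, in any order
- edge_a (a point): middle of the free edge of the tag of stand a, moves with the tag (about 72 mm above the bench when it leans at a stop, 82 mm when upright)
- seat_a (a point): centre of the floor of the round seat of stand a (a black ring, 42 mm outside, 7 mm high, floor 18 mm above the bench), 75 mm behind the hinge pin; it is either empty or holds a specimen
- tag_b (a joint): angle of the flip tag of stand b, rad: 0 = leaning fully forward (37 degrees from upright, towards the robot's side of the board, bar mark on the upper face), 0.65 = upright, 1.3 = leaning fully back (37 degrees from upright, towards the seat, ring mark on the upper face). Swings freely and falls by its own weight (50 g) to the nearer stop once past upright; beyond its stop it does not give
- hinge_b (a point): middle of the hinge pin of stand b (fixed to the stand, 34 mm above the bench): its x axis points back along the stand, from the tag to the seat; y lies along the pin; z up. The tag is an aluminium plate 44 mm wide (along y), 3 mm thick, its free edge 48 mm from the pin; hinge lugs stand 28 mm to either side, tops 46 mm above the bench. Stands are 72 mm apart in a row along y, in any order
- edge_b (a point): middle of the free edge of the tag of stand b, moves with the tag (about 72 mm above the bench when it leans at a stop, 82 mm when upright)
- seat_b (a point): centre of the floor of the round seat of stand b (a black ring, 42 mm outside, 7 mm high, floor 18 mm above the bench), 75 mm behind the hinge pin; it is either empty or holds a specimen
- tag_c (a joint): angle of the flip tag of stand c, rad: 0 = leaning fully forward (37 degrees from upright, towards the robot's side of the board, bar mark on the upper face), 0.65 = upright, 1.3 = leaning fully back (37 degrees from upright, towards the seat, ring mark on the upper face). Swings freely and falls by its own weight (50 g) to the nearer stop once past upright; beyond its stop it does not give
- hinge_c (a point): middle of the hinge pin of stand c (fixed to the stand, 34 mm above the bench): its x axis points back along the stand, from the tag to the seat; y lies along the pin; z up. The tag is an aluminium plate 44 mm wide (along y), 3 mm thick, its free edge 48 mm from the pin; hinge lugs stand 28 mm to either side, tops 46 mm above the bench. Stands are 72 mm apart in a row along y, in any order
- edge_c (a point): middle of the free edge of the tag of stand c, moves with the tag (about 72 mm above the bench when it leans at a stop, 82 mm when upright)
- seat_c (a point): centre of the floor of the round seat of stand c (a black ring, 42 mm outside, 7 mm high, floor 18 mm above the bench), 75 mm behind the hinge pin; it is either empty or holds a specimen
- tag_d (a joint): angle of the flip tag of stand d, rad: 0 = leaning fully forward (37 degrees from upright, towards the robot's side of the board, bar mark on the upper face), 0.65 = upright, 1.3 = leaning fully back (37 degrees from upright, towards the seat, ring mark on the upper face). Swings freely and falls by its own weight (50 g) to the nearer stop once past upright; beyond its stop it does not give
- hinge_d (a point): middle of the hinge pin of stand d (fixed to the stand, 34 mm above the bench): its x axis points back along the stand, from the tag to the seat; y lies along the pin; z up. The tag is an aluminium plate 44 mm wide (along y), 3 mm thick, its free edge 48 mm from the pin; hinge lugs stand 28 mm to either side, tops 46 mm above the bench. Stands are 72 mm apart in a row along y, in any order
- edge_d (a point): middle of the free edge of the tag of stand d, moves with the tag (about 72 mm above the bench when it leans at a stop, 82 mm when upright)
- seat_d (a point): centre of the floor of the round seat of stand d (a black ring, 42 mm outside, 7 mm high, floor 18 mm above the bench), 75 mm behind the hinge pin; it is either empty or holds a specimen
- specimen_1: round resin specimen mount (green), 30 mm across, 19 mm high, standing in one of the four seats (top 37 mm above the bench); origin at the centre of its underside, z up
- specimen_4: round resin specimen mount (red), 30 mm across, 19 mm high, standing in one of the four seats (top 37 mm above the bench); origin at the centre of its underside, z up
- specimen_6: black resin specimen mount, 30 mm across, 19 mm high, lying on the bench in front of the board: not in a seat, a bystander; origin at the centre of its underside
- pvc_sleeve: white plastic pipe sleeve, 34x33x33 mm, on the bench in front of the board: bystander; origin at the centre of its underside
- paste_pot: round paste pot, 69 mm across, 41 mm high, on the bench to the left of the board: bystander; origin at the centre of its underside
- suspension_1: white bottle with green cap, 45 mm across, 86 mm high, on the bench behind the board: bystander; origin at the centre of its underside
- dropper: brown dropper bottle, 33 mm across, 102 mm high, on the bench behind the board: bystander; origin at the centre of its underside
Mind the look-alikes: they are no part of the job. Leave any blue look-alike of the specimen_1 alone.

How it is judged (in metres and radians):
At the end, for the whole second after the job is handed in: every tag whose seat holds a specimen (within 15 mm of the seat's centre) leans back at more than 1.2 rad, every tag of an empty seat leans forward at less than 0.1 rad, and both seated specimens are within 8 mm of where they began (((horizontal distance between any of specimen_1, specimen_4 and seat_a below 0.015 m and value of joint tag_a above 1.2 rad) or (not (horizontal distance between any of specimen_1, specimen_4 and seat_a below 0.015 m) and value of joint tag_a below 0.1 rad)) and ((horizontal distance between any of specimen_1, specimen_4 and seat_b below 0.015 m and value of joint tag_b above 1.2 rad) or (not (horizontal distance between any of specimen_1, specimen_4 and seat_b below 0.015 m) and value of joint tag_b below 0.1 rad)) and ((horizontal distance between any of specimen_1, specimen_4 and seat_c below 0.015 m and value of joint tag_c above 1.2 rad) or (not (horizontal distance between any of specimen_1, specimen_4 and seat_c below 0.015 m) and value of joint tag_c below 0.1 rad)) and ((horizontal distance between any of specimen_1, specimen_4 and seat_d below 0.015 m and value of joint tag_d above 1.2 rad) or (not (horizontal distance between any of specimen_1, specimen_4 and seat_d below 0.015 m) and value of joint tag_d below 0.1 rad)) and distance of each of specimen_1, specimen_4 from where it was at the start of the episode below 0.008 m); the robot touches nothing.
It fails at once if a tag pinched or forced (fingers press it with more than 25 N) (contact force between the fingers and tag_a above 25 N or contact force between the fingers and tag_b above 25 N or contact force between the fingers and tag_c above 25 N or contact force between the fingers and tag_d above 25 N).
It fails at once if a seated specimen lifted or shifted by more than 8 mm (distance of any of specimen_1, specimen_4 from where it was at the start of the episode above 0.008 m).
It fails at once if a thing standing round the board moved by more than 20 mm (distance of any of specimen_6, pvc_sleeve, paste_pot, suspension_1, dropper from where it was at the start of the episode above 0.02 m).
It also fails if it takes over 42 s, if anything falls off the work surface, if the arm or the gripper's body presses on something with over 40 N, if the wrist force passes 120 N, or if a joint passes its speed limit or range.

## Working session

There is one attempt and no reset: what is moved stays moved. The work goes in short steps, Python scripts to look and compute and a shell command to move; the robot and the scene stay as the last step left them, time stands still between calls to the robot, and variables do not carry over. Pictures are saved under pics/ and viewed, at most 10 in all, crops included, and the job is handed in when it is done.

```bash
mkdir -p pics
python3 - <<'E'
from plant import arm, optics, job
import cv2
s=arm.sense();print(s['t'],s['position'],s['ee_rot'],s['gripper_width'])
for n in('scene','top'):
    cv2.imwrite(f'pics/{n}0.png',optics.snapshot(n)); c=optics.camera_info(n);print(n,c)
E
```

```text
0.0 [ 146.57720352 -632.54414063  225.68770437] [ 9.93519223e-01  1.13660199e-01 -6.98788320e-05 -9.53235618e-04] 91.70509973918253
scene {'mtx': array([[388.47650484,   0.        , 320.83225772],
       [  0.        , 388.47650484, 199.33383137],
       [  0.        ,   0.        ,   1.        ]]), 'k1': -0.08924506412813436, 'rvec': array([ 1.81238261, -0.8791406 ,  0.61424817]), 'tvec': array([-323.72383235,  282.9398467 ,  388.56384264])}
top {'mtx': array([[511.37500191,   0.        , 321.0586012 ],
       [  0.        , 511.37500191, 201.14588966],
       [  0.        ,   0.        ,   1.        ]]), 'k1': 0.047898527190048196, 'rvec': array([ 2.16685395, -2.05472116,  0.21002168]), 'tvec': array([ 43.07695117, 637.2029758 , 915.21399486])}
```

View pics/top0.png

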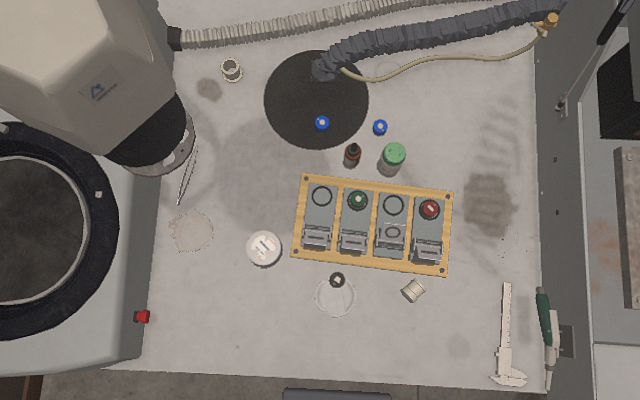

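View pics/scene0.png

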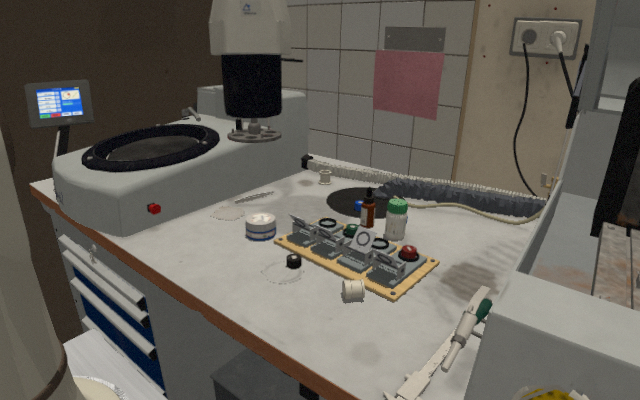

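The top view shows the seats left to right as empty at (321,196), green at (358,199), empty at (393,205) and red at (429,209). Tags 1, 2 and 4 look forward, and tag 3 at (392,232) shows the ring. I'll zoom in and locate them.

```bash
cat > h.py <<'E'
import numpy as np, cv2
from plant import arm, optics
def ray(n,uv,z,c=None):
    c=c or optics.camera_info(n);K=c['mtx'];R=cv2.Rodrigues(c['rvec'])[0]
    p=cv2.undistortPoints(np.array([[uv]],float),K,np.array([c['k1'],0,0,0]))[0,0]
    o=-R.T@c['tvec'];d=R.T@np.array([p[0],p[1],1]);return o+d*(z-o[2])/d[2]
def proj(n,P,c=None):
    c=c or optics.camera_info(n)
    return cv2.projectPoints(np.array(P,float).reshape(-1,1,3),c['rvec'],c['tvec'],c['mtx'],np.array([c['k1'],0,0,0]))[0][:,0]
E
python3 - <<'E'
from h import *
for uv,z in [((321,196),25),((393,205),25),((358,198.5),37),((429,208),37),((306,178),12),((449,195),12),((442,270),12),((295,253),12)]: print(uv,ray('top',uv,z).round(1))
im=cv2.imread('pics/top0.png')
cv2.imwrite('pics/top0c.png',cv2.resize(im[130:310,240:460],None,fx=3.3,fy=3.3,interpolation=cv2.INTER_CUBIC))
E
```

```text
(321, 196) [652.8  78.   25. ]
(393, 205) [642.1 -66.3  25. ]
(358, 198.5) [649.    4.6  37. ]
(429, 208) [ 637.4 -135.3   37. ]
(306, 178) [691.6 110.7  12. ]
(449, 195) [ 671.4 -180.3   12. ]
(442, 270) [ 519.9 -166.8   12. ]
(295, 253) [537.5 123.4  12. ]
```

View pics/top0c.png

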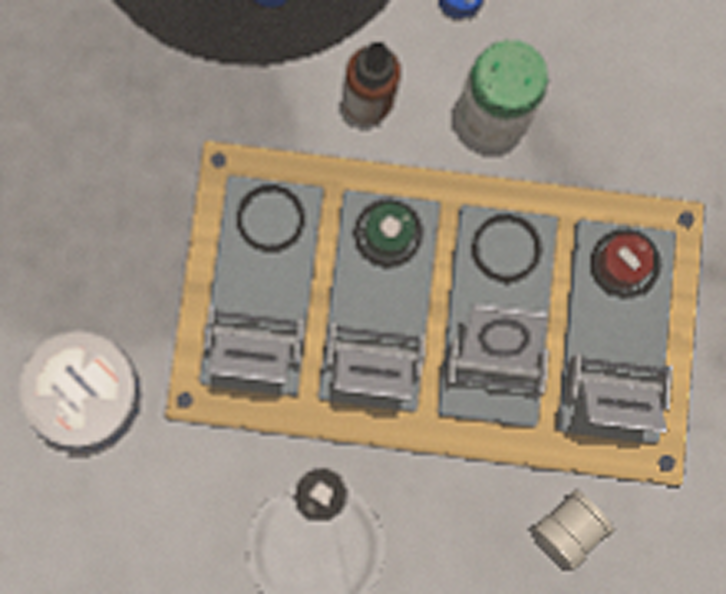

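Stand 1 (empty) leans forward, which is correct. Stand 2 (green) and stand 4 (red) lean forward and need pushing back. Stand 3 (empty) shows the ring and needs pushing forward. The stand x axis is about (0.997, -0.074), and the hinges are at roughly (573,11), (567,-61) and (562,-133) for stands 2, 3 and 4.

```bash
python3 -m jog '[[0,180,250,0,0,0,-0.3],[0,180,250,0,0,0,-0.3],[0,180,250,0,0,0,-0.3],[0,180,250,0,0,0,-0.3],[0,180,250,0,0,0,-0.3],[0,180,250,0,0,0,-0.3],[0,180,250,0,0,0,-0.3],[0,180,250,0,0,0,-0.3],[0,180,250,0,0,0,-0.3],[0,180,250,0,0,0,-0.3]]' 5
```

```text
t: 0.93
position: [327.4, -382.3, 226.7]
ee_rot: [0.999, -0.035, -0.0, 0.0]
contact_force: [-1.0, -0.2, 0.5]
gripper_width: 29.6
grip_force: 0.0
```

```bash
python3 -m jog '[[0,172,254,0,0,0,0],[0,172,254,0,0,0,0],[0,172,254,0,0,0,0],[0,172,254,0,0,0,0],[0,172,254,0,0,0,0],[0,172,254,0,0,0,0],[0,172,254,0,0,0,0],[0,172,254,0,0,0,0],[0,172,254,0,0,0,0],[0,172,254,0,0,0,0]]'
python3 - <<'E'
from h import *
s=arm.sense();c=optics.camera_info('wrist');im=optics.snapshot('wrist')
x=np.array([.997,-.074]);y=np.array([.074,.997])
for i,h in enumerate([(578,83.6),(572.7,11.4),(567.3,-60.7),(562,-132.5)]):
    h=np.array(h);P=[(*(h),34),(*(h+75*x),18),(*(h+(29 if i==2 else -29)*x),72),(*(h+28*y),46),(*(h-28*y),46)]
    for p,k in zip(proj('wrist',P,c),[(0,0,255),(0,255,0),(255,0,0),(0,255,255),(0,255,255)]):
        if abs(p).max()<2000: cv2.circle(im,tuple(int(v) for v in p),3,k,-1)
cv2.imwrite('pics/w1.png',im)
E
```

```text
t: 1.77
position: [498.8, -130.1, 226.3]
ee_rot: [0.999, -0.036, -0.0, -0.0]
contact_force: [-0.5, -1.0, -0.4]
gripper_width: 0.5
grip_force: 0.0
```

View pics/w1.png

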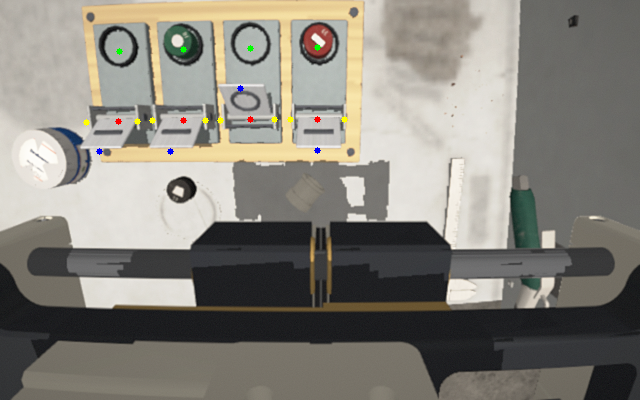

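The projected model matches the wrist view to about 3 mm: the real stands sit slightly further in +x. I'll descend in front of tag 4.

```bash
python3 - <<'E'
from h import *
for z in (226,246,270): print(z,proj('wrist',[(499,-130+d,z) for d in(-19,0,19)]).round(0).tolist())
E
python3 -m jog '[[0,-4,0,-40,0,0,0],[0,-4,0,-80,0,0,0],[0,-4,0,-120,0,0,0],[0,-4,0,-150,0,0,0],[0,-4,0,-166,0,0,0],[0,-4,0,-166,0,0,0],[0,-4,0,-166,0,0,0]]'
```

```text
226 [[353.0, 242.0], [317.0, 244.0], [281.0, 247.0]]
246 [[357.0, 258.0], [316.0, 261.0], [276.0, 263.0]]
270 [[363.0, 283.0], [315.0, 287.0], [268.0, 290.0]]
t: 2.4
position: [493.4, -131.3, 60.0]
ee_rot: [0.999, -0.038, -0.001, 0.0]
contact_force: [-1.2, 0.4, 0.8]
gripper_width: 0.4
grip_force: 0.0
```

Run:
```python
from h import *
im=optics.snapshot('scene')
p=proj('scene',[(493,-131,60)])[0];print(p)
u,v=int(p[0]),int(p[1]);a=max(v-110,0);b=max(u-130,0)
cv2.imwrite('pics/s1.png',cv2.resize(im[a:a+180,b:b+240],None,fx=3.3,fy=3.3,interpolation=cv2.INTER_CUBIC))
```

```text
[368.75383625 267.71437915]
```

View pics/s1.png

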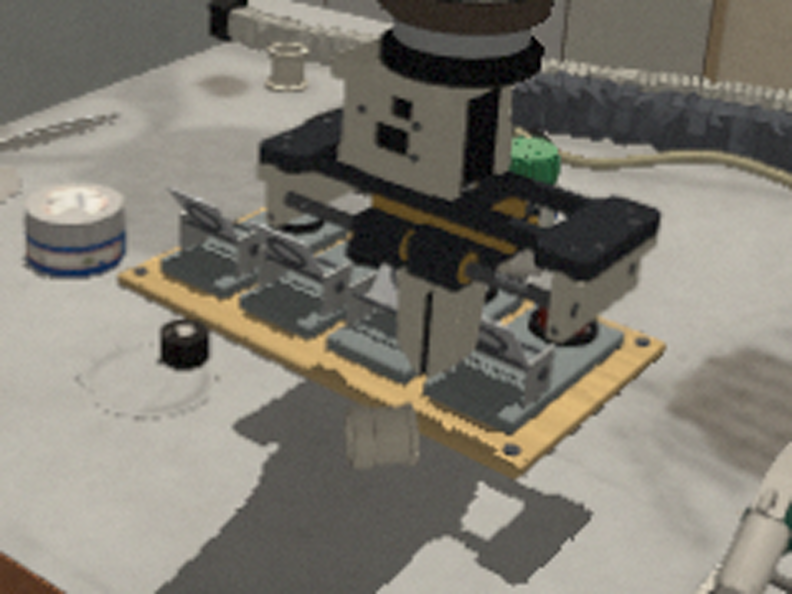

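The shut fingers are slim and stand in front of tag 4, with the body well clear. I'll push gently.

```bash
python3 -m jog '[[0,12,0,0,0,0,0],[0,22,0,0,0,0,0],[0,28,0,0,0,0,0],[0,33,-1,0,0,0,0],[0,38,-1,0,0,0,0],[0,44,-2,0,0,0,0],[0,50,-2,0,0,0,0],[0,56,-2,0,0,0,0],[0,62,-3,0,0,0,0],[0,67,-3,0,0,0,0]]'; python3 -m jog '[[0,5,0,0,0,0,0],[0,8,0,0,0,0,0],[0,8,0,0,0,0,0]]'
```

```text
t: 3.28
position: [562.6, -132.3, 60.7]
ee_rot: [0.999, -0.036, 0.0, -0.0]
contact_force: [-0.0, 0.5, 0.6]
gripper_width: 0.4
grip_force: 0.0
t: 3.53
position: [570.6, -132.0, 60.7]
ee_rot: [0.999, -0.036, 0.0, -0.0]
contact_force: [0.6, 0.7, -0.0]
gripper_width: 0.3
grip_force: 0.0
```

```bash
python3 -m jog '[[0,-15,0,5,0,0,0],[0,-20,0,35,0,0,0],[0,-20,0,60,0,0,0],[0,0,20,65,0,0,0],[0,30,45,65,0,0,0],[0,54,67,65,0,0,0],[0,54,67,60,0,0,0],[0,54,67,30,0,0,0],[0,54,67,0,0,0,0],[0,54,67,0,0,0,0]]'
python3 - <<'E'
from h import *
im=optics.snapshot('top')
cv2.imwrite('pics/t2.png',cv2.resize(im[130:310,240:460],None,fx=3.3,fy=3.3,interpolation=cv2.INTER_CUBIC))
im=optics.snapshot('scene')
cv2.imwrite('pics/s2.png',cv2.resize(im[170:310,250:450],None,fx=3.5,fy=3.5,interpolation=cv2.INTER_CUBIC))
E
```

```text
t: 4.37
position: [618.8, -65.2, 54.9]
ee_rot: [0.999, -0.036, -0.005, -0.0]
contact_force: [-1.5, -1.3, -0.9]
gripper_width: 0.0
grip_force: 0.0
```

View pics/s2.png

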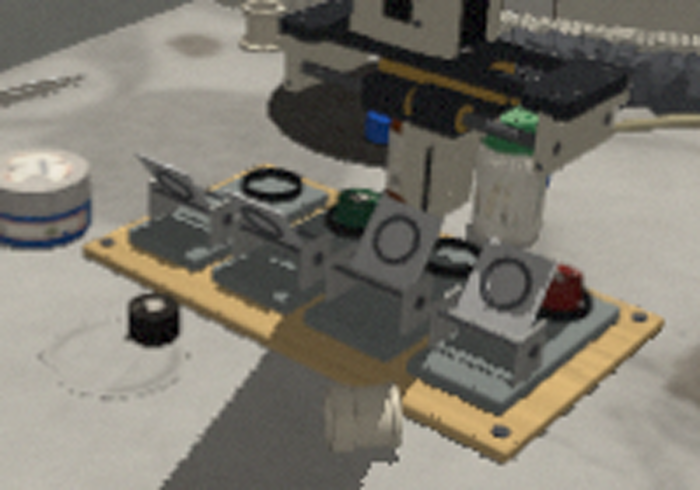

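Tag 4 now shows the ring, and the finger stands behind tag 3. I'll push tag 3 forward.

```bash
python3 -m jog '[[0,0,0,3,0,0,0],[0,-6,0,3,0,0,0],[0,-12,1,3,0,0,0],[0,-18,1,3,0,0,0],[0,-24,2,3,0,0,0],[0,-30,2,3,0,0,0],[0,-36,3,3,0,0,0],[0,-42,3,3,0,0,0],[0,-48,4,3,0,0,0],[0,-54,4,3,0,0,0]]'; python3 -m jog '[[0,-4,0,0,0,0,0],[0,-8,0,0,0,0,0],[0,-8,0,0,0,0,0]]'
```

```text
t: 5.3
position: [569.0, -60.9, 63.7]
ee_rot: [0.999, -0.036, -0.0, -0.0]
contact_force: [0.3, 0.7, -0.1]
gripper_width: 0.5
grip_force: 0.0
t: 5.55
position: [560.8, -61.3, 63.6]
ee_rot: [0.999, -0.036, -0.0, 0.0]
contact_force: [0.4, 0.2, 0.7]
gripper_width: 0.5
grip_force: 0.0
```

```bash
python3 -m jog '[[0,12,0,8,0,0,0],[0,14,0,35,0,0,0],[0,10,0,58,0,0,0],[0,-20,25,58,0,0,0],[0,-45,55,58,0,0,0],[0,-57,77,58,0,0,0],[0,-57,77,50,0,0,0],[0,-57,77,20,0,0,0],[0,-57,77,-4,0,0,0],[0,-57,77,-4,0,0,0]]'; python3 -m jog '[[0,0,0,0,0,0,0],[0,8,0,0,0,0,0],[0,14,0,0,0,0,0],[0,20,-1,0,0,0,0],[0,26,-1,0,0,0,0],[0,32,-2,0,0,0,0],[0,38,-2,0,0,0,0],[0,44,-3,0,0,0,0],[0,50,-3,0,0,0,0],[0,56,-4,0,0,0,0]]';python3 -m jog '[[0,6,0,0,0,0,0],[0,12,0,0,0,0,0],[0,18,-1,0,0,0,0],[0,21,-1,0,0,0,0],[0,21,-1,0,0,0,0],[0,6,0,5,0,0,0],[0,-6,0,30,0,0,0],[0,-30,0,60,0,0,0],[0,-80,0,100,0,0,0],[0,-100,0,140,0,0,0]]'
```

```text
t: 6.38
position: [502.0, 15.2, 56.2]
ee_rot: [0.999, -0.036, -0.003, 0.0]
contact_force: [-0.4, -0.5, -0.0]
gripper_width: 0.5
grip_force: 0.0
t: 7.22
position: [561.4, 11.9, 59.7]
ee_rot: [0.999, -0.036, 0.0, -0.0]
contact_force: [-0.8, -0.2, 0.4]
gripper_width: 0.6
grip_force: 0.0
t: 8.05
position: [470.9, 11.9, 179.2]
ee_rot: [0.999, -0.036, -0.002, 0.0]
contact_force: [0.1, -1.0, 0.6]
gripper_width: 0.1
grip_force: 0.0
```

Run:
```python
from h import *
s=arm.sense();print(s['t'],s['position'])
a=cv2.resize(optics.snapshot('scene')[170:310,250:450],None,fx=3.5,fy=3.5,interpolation=cv2.INTER_CUBIC)
cv2.imwrite('pics/s3.png',a);cv2.imwrite('pics/w3.png',optics.snapshot('wrist'))
```

```text
8.05 [470.89217921  11.91902188 179.23819805]
```

View pics/w3.png

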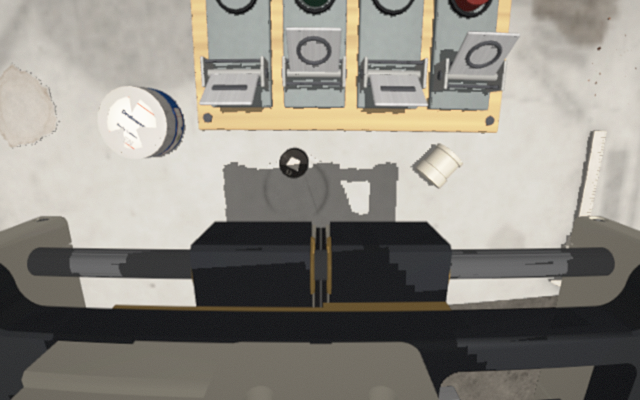

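View pics/s3.png

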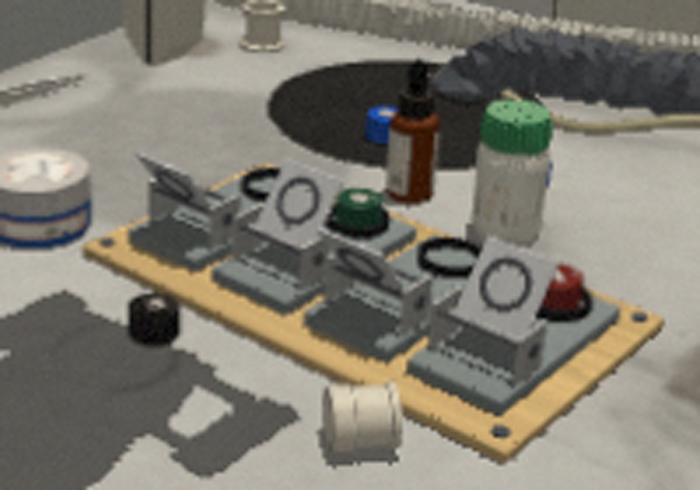

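Both views agree. Tags 2 (green) and 4 (red) show the ring, at (315,50) and (484,54) in the wrist view. Tags 1 and 3 (empty seats) show the bar, at (230,88) and (393,87). The specimens are seated and nothing else has moved.

```bash
python3 -m jog '[[0,-5,0,20,0,0,0],[0,-5,0,20,0,0,0],[0,-5,0,20,0,0,0],[0,-5,0,20,0,0,0]]'; python3 -c "
from plant import job;print(job.close_job())"
```

```text
t: 8.48
position: [469.5, 11.6, 199.4]
ee_rot: [0.999, -0.036, -0.0, 0.0]
contact_force: [0.3, -0.1, 0.1]
gripper_width: 0.5
grip_force: 0.0
the job is handed in; nothing more can be done
None
```

I handed the job in at about 8.5 s of the 42 s allowed: in the last pictures the green and red specimens' tags lean back showing the ring, both empty seats' tags lean forward showing the bar, and nothing else appears to have moved; no verdict came back.

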